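# Short battery pack onto the sloped rack

## Robot

A 6-joint arm with a two-finger parallel gripper is mounted at the origin on the work surface. World frame = base frame: x ahead of the robot, y to its left, z up, the work surface at z = 0. Lengths are in mm, angles in degrees, forces in N, time in s.
With the tool pointing down it reaches from about 350 to 850 mm from the base axis. Payload 8.1 kg.
Tool frame: the origin (TCP) lies at the very end of the fingers, on their centre line; the grasp point (between the pads) lies 19 mm behind it (tcp_to_grasp is the distance from the TCP to the grasp point, in mm); z points along the fingers, x is the direction in which the jaws open and shut, and the axes are right-handed (so a half turn about z gives the same grasp; the last joint's range is limited). The gripper opens to 85 mm and grips with 20 to 120 N. Pads are 22 mm wide; open, the fingers measure 114 mm over their backs; the gripper's body (76 mm by 85 mm) begins 54 mm behind the grasp point. The pads swing forward as they close: fully open they stand 13 mm farther back than shut.
Start: joints at [-77.258, 7.471, 85.268, -0, 87.261, -4.893], TCP at [181.798, -571.8, 231.292] pointing down, gripper open.
Joint ranges: [-169.43, 169.43], [-51.17, 129.36], [1.28, 143.12], [-76.62, 256.62], [0, 156.53], [-152.29, 152.29]. Speed limits (degrees/s): [136.94, 136.94, 159.86, 180, 180, 180].

## Interface

Orientations are given as [roll, pitch, yaw] about the fixed x, y, z axes, in that order (R = Rz(yaw) Ry(pitch) Rx(roll)).
In Python, from bench import * gives the robot as it stands. The module is installed in compiled form; this text tells all that it offers.
- The arm moves only by the tool apply_moves, never from a script. Its argument "targets" is text: rows parted by semicolons, each of 7 numbers parted by spaces: the turn, a rotation vector about the tool's x, y, z in rad, then the shift along the tool's x, y, z in cm, then the finger opening in cm, from 0 to 8.54. A call has exactly 5 rows; each row is the pose to reach, as a shift and turn from the pose commanded when the call began, along the tool's axes at that moment; what a row does not reach only later rows make up. A row lasts 1/10 s, in which the tool goes at most 50 mm and 8.59 degrees, less where a joint would pass 70% of its speed; a pose out of reach is approached as far as the arm can. A call with a gripper value outside its range is refused whole. The fingers move at their own pace and stop on an object; "force" is the grip in N (left out, the last holds). Time passes only in rows, so rows that repeat a pose let the fingers close, or fill a call up. It gives the time, the measured TCP pose, the force and the opening at its end, in the units of the state.
- sense(): the state, without advancing time (a new reading comes with each control period).
- snapshot(name): name is "scene" or "top" or "wrist"; returns the picture (480x640x3 uint8, red, green, blue); there is no depth.
- camera_model(name): a dict with "fx", "fy", "cx", "cy" (pixels), "position" and "attitude" of the camera in the world; the wrist camera has in their place "T_tool_cam" (4x4, takes a point from camera to tool coordinates, whose origin is the TCP and whose axes are the tool frame's). Camera axes: x right, y up, looking along -z (the intrinsics and any distortion apply to the point x, -y, -z); pixel columns grow to the right and rows downward; lengths in mm; the calibration is good to about 2 mm. A picture is of the moment at which its call begins: read the wrist's pose just before it. camera_model takes no time and is no camera call.
- hand_in(): hands the job in, once; it reports no verdict.
Trained networks look in the newest picture that a camera, given by its name, has taken for a name from the list of things; names that differ only in an ending like _2 or _b are one class to them, and where a whole thing is asked for, a point or a joint stands for the part that bears it (a point fixed in the world has none). Each returns a list of dicts, best first, with "confidence" (0 to 1); they miss things now and then, are a little off and sometimes report something else, mostly with a low value. They report only what shows in the picture. A call takes as long as a camera call. They do not tell look-alikes from the thing itself.
- recognise(camera, query): "at" ([row, column] in pixels, amid what is visible of it).
- place_of(camera, query): "at" ([row, column] in pixels: a listed point, or the origin of a listed thing).
The state is a dict: "time": time; "joint_pos": joint angles; "qd": joint speeds; "joint_efforts": joint torques, N m; "tool_pos": TCP position; "tcp_rot": TCP orientation; "ft_force": force on the tool from outside, world axes, zero at the start; "wrist_torque": the same for the moment, N m; "finger_gap": finger opening in mm.
Only numpy, scipy, OpenCV 4.12 (cv2) and the standard library are available. Lean on these libraries where they do the work, as an engineer would, in place of code of your own. Each camera call takes 0.05 s, during which the arm holds its last target. There are 200 camera calls.

## Task

Take the short laptop battery pack from the desk and let go of it at the upper end of the sloped metal rack, lengthwise between the side guides and close over the surface, so that it slides down by itself and comes to rest flat against the stop at the bottom. Do not drop it from a height, do not push it down the lower half, and leave the long battery pack where it lies.

Things in the scene. Friction and masses are not known exactly. Their poses are not given: they have to be found in the camera images.
- short_pack: The short laptop battery pack: black plastic bar with a white blank label on top, 130 mm long (its x axis), 48 mm wide (y), 22 mm thick (z), about 0.2 kg. Lies flat and loose on the desk, z axis up. Origin: centre of its underside.
- long_pack: The long laptop battery pack, a bystander: same look and cross-section but 205 mm long (x), 48 mm wide (y), 22 mm thick (z), about 0.3 kg. Lies flat and loose on the desk, at least 140 mm from the short pack between centres. Origin: centre of its underside.
- rack: Fixed slick aluminium lane on legs, sloped 22 degrees, low end towards the robot; packs slide down unaided. 270 mm long, 76 wide between side guides 6 mm high, 3 thick; upper end open; stop 20 mm high at the low end. Origin: on the surface, mid-lane, at the stop face, 45 mm above the desk; x up the slope, y across, z out of the surface. Short pack at the stop: origin x = 65 mm, y = z = 0.
Not all that is in view belongs to the job. What is shaped like the short_pack but green is not meant.

How it is judged (in metres and radians):
On the way:
1. the short pack is let go over the upper half of the rack, free of the fingers, its centre more than 115 mm up the slope from the stop (x of short_pack in the frame of rack between 0.115 and 0.27 m and y of short_pack in the frame of rack between -0.025 and 0.025 m and z of short_pack in the frame of rack between -0.006 and 0.055 m and contact force between the fingers and short_pack below 0.3 N), for 0.02 s.
At the end, for the whole second after the job is handed in: The short pack rests still on the rack at the stop: centre 50 to 82 mm up-slope from the stop (65 is contact), within 20 mm of mid-lane, within 6 mm and 7 degrees of flat on the surface, lengthwise within 15 degrees; the long pack is within 20 mm of where it lay (x of short_pack in the frame of rack between 0.05 and 0.082 m and y of short_pack in the frame of rack between -0.02 and 0.02 m and z of short_pack in the frame of rack between -0.006 and 0.006 m and angle between the x axis of short_pack and the x axis of rack, either way round below 0.26 rad and angle between the z axis of short_pack and the z axis of rack, either way round below 0.12 rad and linear speed of short_pack below 0.01 m/s and distance of long_pack from where it was at the start of the episode below 0.02 m); the robot touches nothing.
It fails at once if the short pack is dropped: free of the fingers with its underside centre more than 55 mm above the rack's surface (contact force between the fingers and short_pack below 0.05 N and z of short_pack in the frame of rack above 0.055 m and x of short_pack in the frame of rack between 0 and 0.3 m and y of short_pack in the frame of rack between -0.06 and 0.06 m).
It fails at once if the fingers push or hold the short pack as it lies in the lower half of the rack (centre less than 100 mm from the stop) (contact force between the fingers and short_pack above 1 N and z of short_pack in the frame of rack between -0.01 and 0.012 m and x of short_pack in the frame of rack between 0 and 0.1 m and y of short_pack in the frame of rack between -0.06 and 0.06 m).
It fails at once if the long pack is moved more than 20 mm (distance of long_pack from where it was at the start of the episode above 0.02 m).
It also fails if it takes over 32 s, if anything falls off the work surface, if the arm or the gripper's body presses on something with over 40 N, if the wrist force passes 120 N, or if a joint passes its speed limit or range.

## Working session

There is one attempt and no reset: what is moved stays moved. The work goes in short steps, Python scripts to look and compute and a tool call to move; the robot and the scene stay as the last step left them, time stands still between calls to the robot, and variables do not carry over. Pictures are saved under pics/ and viewed, about 8 in all and at most 12, crops included, and the job is handed in when it is done.

Besides the shell and the picture viewer there is one more tool, called after "Request:" as name(argument=value, ...) on one line, values as JSON. apply_moves: Moves the arm, as the interface text tells. Its arguments: {"type":"object","properties":{"targets":{"type":"string"},"force":{"type":"number"}},"required":["targets"]}

```bash
mkdir -p pics; python3 - <<'E'
from bench import *
import cv2,numpy as np
s=sense();print({k:np.round(v,2).tolist() for k,v in s.items()})
for c in ["scene","top"]:
    im=snapshot(c);cv2.imwrite(f"pics/{c}0.png",im[:,:,::-1])
    m=camera_model(c);print(c,m)
    for q in ["short_pack","long_pack","rack"]:
        print(q,[(np.round(d["at"],1).tolist(),round(d["confidence"],2)) for d in place_of(c,q)])
print(camera_model("wrist"))
E
```

```text
{'time': 0.0, 'joint_pos': [-77.26, 7.52, 85.33, -0.0, 87.26, -4.89], 'qd': [0.03, 0.16, 0.05, -0.04, 0.05, 0.02], 'joint_efforts': [0.0, -56.94, -50.06, -0.0, 0.01, -0.0], 'tool_pos': [181.66, -571.26, 230.23], 'tcp_rot': [-179.99, 0.11, -72.37], 'ft_force': [0.08, 0.96, -0.11], 'wrist_torque': [-0.02, 0.0, -0.01], 'finger_gap': 85.71}
scene {'fx': 458.3633848882909, 'fy': 458.3633848882909, 'cx': 326.6207022212728, 'cy': 235.56505169877585, 'position': array([1113.8306848 , -665.25242843,  591.0643021 ]), 'attitude': array([57.06687673,  0.65812332, 53.63547578])}
short_pack [([306.8, 285.6], 0.88), ([318.3, 121.4], 0.76)]
long_pack [([259.6, 364.3], 0.71)]
rack [([190.3, 424.0], 0.76)]
top {'fx': 439.54550172336866, 'fy': 439.54550172336866, 'cx': 322.3264183401881, 'cy': 240.13018263888398, 'position': array([ 398.68163651, -186.80056288,  992.41089599]), 'attitude': array([  4.50531517,  -0.2509392 , -89.79442062])}
short_pack [([220.6, 388.8], 0.76), ([289.2, 506.5], 0.67)]
long_pack [([224.9, 296.4], 0.85)]
rack [([262.7, 165.7], 0.8)]
{'fx': 415.8716509387502, 'fy': 415.8716509387502, 'cx': 317.4667338995978, 'cy': 245.45497111514183, 'T_tool_cam': array([[ 9.99999445e-01, -9.40921580e-04, -4.74649415e-04,
        -9.33529642e-01],
       [-1.04270776e-03, -9.48736897e-01, -3.16065203e-01,
        -8.11380353e+01],
       [-1.52924843e-04,  3.16065522e-01, -9.48737352e-01,
        -1.42641304e+02],
       [ 0.00000000e+00,  0.00000000e+00,  0.00000000e+00,
         1.00000000e+00]])}
```

View pics/top0.png

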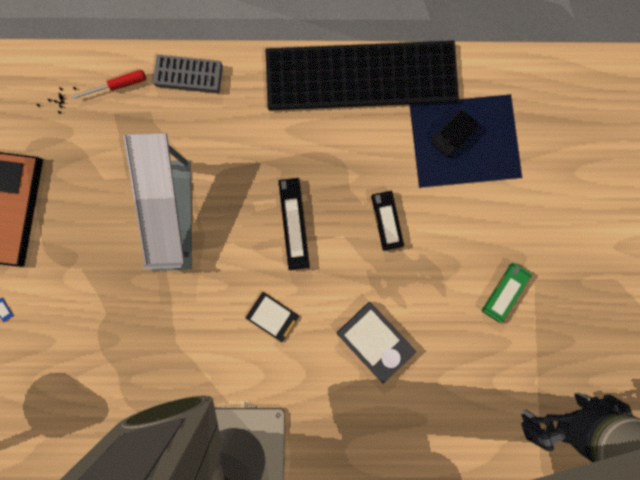

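View pics/scene0.png

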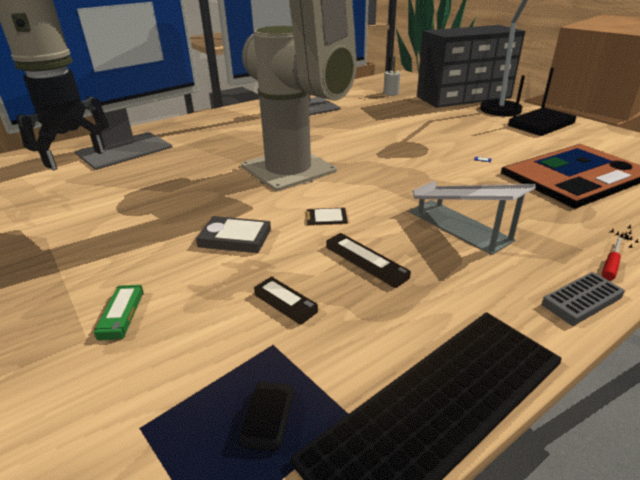

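Top view: the short pack is centred near row 220, col 388. The long pack is near (224, 294), the rack's low end near (268, 164) and its upper end near (133, 147). The green one at (293, 507) is the look-alike. The scene view agrees. Next, a close crop of the rack and short pack to get exact corners.

```bash
python3 - <<'E'
import cv2,numpy as np
a=cv2.imread("pics/top0.png"); b=cv2.imread("pics/scene0.png")
A=cv2.resize(a[120:280,110:210],None,fx=3.75,fy=3.75,interpolation=cv2.INTER_CUBIC)
B=cv2.resize(a[180:260,355:420],None,fx=3.75,fy=3.75,interpolation=cv2.INTER_CUBIC)
C=cv2.resize(b[175:255,400:545],None,fx=2.8,fy=2.8,interpolation=cv2.INTER_CUBIC)
o=np.zeros((600,800,3),np.uint8); o[:600,:375]=A; o[:300,380:380+B.shape[1]]=B; o[320:320+C.shape[0],380:380+C.shape[1]]=C
cv2.imwrite("pics/crop.png",o)
E
cat > h.py <<'E'
from bench import *
import cv2,numpy as np
from scipy.spatial.transform import Rotation as Ro
def cam(c,s=None):
    m=camera_model(c)
    if c=="wrist":
        s=s or sense(); T=np.eye(4);T[:3,:3]=Ro.from_euler("xyz",s["tcp_rot"],degrees=True).as_matrix();T[:3,3]=s["tool_pos"]
        W=T@m["T_tool_cam"];R,p=W[:3,:3],W[:3,3]
    else: R,p=Ro.from_euler("xyz",m["attitude"],degrees=True).as_matrix(),np.array(m["position"])
    return m,R,p
def proj(c,P,C=None):
    m,R,p=C or cam(c); q=(np.atleast_2d(P)-p)@R
    return np.c_[m["cx"]+m["fx"]*q[:,0]/-q[:,2], m["cy"]-m["fy"]*q[:,1]/-q[:,2]]   # col,row
def ray(c,col,row,z,C=None):
    m,R,p=C or cam(c); d=R@np.array([(col-m["cx"])/m["fx"],-(row-m["cy"])/m["fy"],-1])
    return p+d*(z-p[2])/d[2]
E
python3 - <<'E'
import sys;sys.path.insert(0,'.')
from h import *
for c,pts in {"top":[(388.8,220.6,0),(296.4,224.9,0),(165.7,262.7,45)],"scene":[(285.6,306.8,0),(364.3,259.6,0),(424,190.3,45)]}.items():
    for p in pts: print(c,np.round(ray(c,*p),1))
E
```

```text
top [ 522.  -341.9    0. ]
top [ 511.3 -131.9    0. ]
top [423.3 145.9  45. ]
scene [ 529.4 -341.     0. ]
scene [ 503.1 -121.5    0. ]
scene [410.9 155.6  45. ]
```

View pics/crop.png

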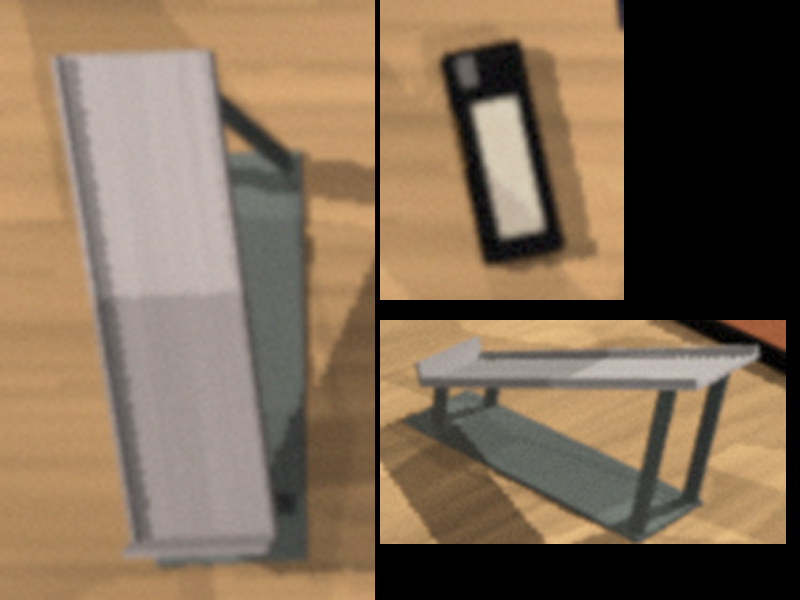

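```bash
cat > fit.py <<'E'
from h import *
from scipy.optimize import least_squares
t=lambda x,y:(110+x/3.75,120+y/3.75); s=lambda x,y:(400+(x-380)/2.8,175+(y-320)/2.8)
obs=[("top",t(52,57),(270,1,6)),("top",t(212,52),(270,-1,6)),("top",t(125,552),(0,1,20)),("top",t(272,544),(0,-1,20)),
("scene",s(758,347),(270,1,6)),("scene",s(700,380),(270,-1,6)),("scene",s(480,338),(0,1,20)),("scene",s(417,365),(0,-1,20))]
C={c:cam(c) for c in("top","scene")}
def rackT(x,y,yaw): 
    return Ro.from_euler("xyz",[0,-22,yaw],degrees=True).as_matrix(),np.array([x,y,45.])
def res(p):
    R,o=rackT(*p[:3]); r=[]
    for c,uv,q in obs:
        P=R@np.array([q[0],q[1]*(38+p[3]),q[2]])+o
        r+=list(proj(c,P,C[c])[0]-uv)
    return np.array(r)
if __name__=="__main__":
    f=least_squares(res,[415,150,5,2],loss="soft_l1");print(np.round(f.x,2));print(np.round(f.fun.reshape(-1,2),1))
    u=lambda x,y:(355+(x-380)/3.75,180+y/3.75)
    Q=np.array([ray("top",*u(*k),22) for k in[(443,55),(518,42),(562,245),(487,262)]])
    print(np.round(Q,1),Q.mean(0)); d=Q[0]+Q[1]-Q[2]-Q[3];print("len",np.linalg.norm(d)/2,np.linalg.norm(Q[0]-Q[1]),"yaw",np.degrees(np.arctan2(d[1],d[0])))
    c=Q.mean(0);c[2]=22;print("reproj scene",proj("scene",c))
E
python3 fit.py
```

```text
[424.49 145.9    2.59   3.33]
[[-0.3 -0.8]
 [-0.5 -1.2]
 [-0.3 -0.9]
 [-0.2 -0.4]
 [-0.7 -0.3]
 [-2.1 -0.2]
 [-1.3 -0.4]
 [-0.5 -0.4]]
[[ 577.5 -300.9   22. ]
 [ 585.5 -345.7   22. ]
 [ 464.3 -370.6   22. ]
 [ 454.1 -326.3   22. ]] [ 520.34467211 -335.8832349    22.        ]
len 124.84431491986471 45.49453032867584 yaw 11.609454547631053
reproj scene [[284.6466281  294.46656966]]
```

```bash
cat > go.py <<'E'
from h import *
import sys
def rel(P,R):
    s=sense();R0=Ro.from_euler("xyz",s["tcp_rot"],degrees=True);
    print("t",round(s["time"],2),"now",np.round(s["tool_pos"],1),np.round(s["tcp_rot"],1),"gap",round(s["finger_gap"],1),"F",np.round(s["ft_force"],1))
    print("rot",np.round((R0.inv()*R).as_rotvec(),3),"cm",np.round(R0.inv().apply(np.array(P)-s["tool_pos"])/10,2))
if __name__=="__main__":
    a=list(map(float,sys.argv[1:])); rel(a[:3],Ro.from_euler("xyz",a[3:],degrees=True))
E
python3 go.py 520 -336 150 180 0 -78.4
```

```text
t 0.4 now [ 181.8 -571.7  231.1] [-180.     0.   -72.4] gap 85.6 F [0.6 0.  1.1]
rot [-0.     0.     0.105] cm [-12.21 -39.37   8.12]
```

Request:
apply_moves(targets="0 0 0.1 -1.4 -4.5 0.9 8.54; 0 0 0.1 -2.8 -9.1 1.9 8.54; 0 0 0.1 -4.2 -13.6 2.8 8.54; 0 0 0.1 -5.6 -18.2 3.7 8.54; 0 0 0.105 -6.9 -22.3 4.6 8.54", force=40)

```text
time: 0.9
tool_pos: [375.1, -437.0, 185.1]
tcp_rot: [-180.0, -0.0, -78.4]
ft_force: [-0.2, -0.6, 0.0]
finger_gap: 85.3
```

```bash
python3 go.py 520 -336 150 180 0 -78.4
```

```text
t 0.9 now [ 375.1 -437.   185.1] [-180.    -0.   -78.4] gap 85.3 F [-0.2 -0.6  0. ]
rot [-0.    -0.     0.001] cm [ -6.98 -16.23   3.52]
```

Request:
apply_moves(targets="0 0 0 -1.7 -4.1 0.9 8.54; 0 0 0 -3.5 -8.1 1.8 8.54; 0 0 0 -5.2 -12.2 2.7 8.54; 0 0 0 -7.0 -16.2 3.5 8.54; 0 0 0 -7.0 -16.2 3.5 8.54")

```text
time: 1.4
tool_pos: [521.2, -332.9, 148.7]
tcp_rot: [-180.0, 0.1, -78.1]
ft_force: [-0.4, 0.5, -0.9]
finger_gap: 85.4
```

```bash
python3 - <<'E'
from go import *
s=sense();C=cam("wrist",s);im=snapshot("wrist")
rel([520,-336,5],Ro.from_euler("xyz",[180,0,-78.4],degrees=True))
m=(im.astype(int).max(2)<55).astype(np.uint8)
yaw=np.radians(11.6);R=np.array([[np.cos(yaw),-np.sin(yaw)],[np.sin(yaw),np.cos(yaw)]])
P=np.array([[*(np.array([520,-336])+R@q),22] for q in([65,24],[65,-24],[-65,-24],[-65,24])])
px=proj("wrist",P,C);print(px.round(1).tolist())
o=im[:,:,::-1].copy();cv2.polylines(o,[px.round().astype(int)],True,(0,0,255),1);cv2.imwrite("pics/w1.png",o);cv2.imwrite("pics/w1raw.png",im[:,:,::-1])
print([(np.round(d["at"],1).tolist(),round(d["confidence"],2)) for d in place_of("wrist","short_pack")], proj("wrist",[520,-336,0],C))
E
```

```text
t 1.45 now [ 519.6 -334.8  149.3] [ 1.80e+02  1.00e-01 -7.81e+01] gap 85.5 F [-0.4  0.2 -0.3]
rot [0.001 0.001 0.004] cm [ 0.15 -0.03 14.42]
[[286.1, 136.7], [362.6, 137.2], [355.3, 321.6], [289.3, 321.2]]
[([226.7, 325.2], 0.93)] [[322.9094286  226.99619768]]
```

View pics/w1.png

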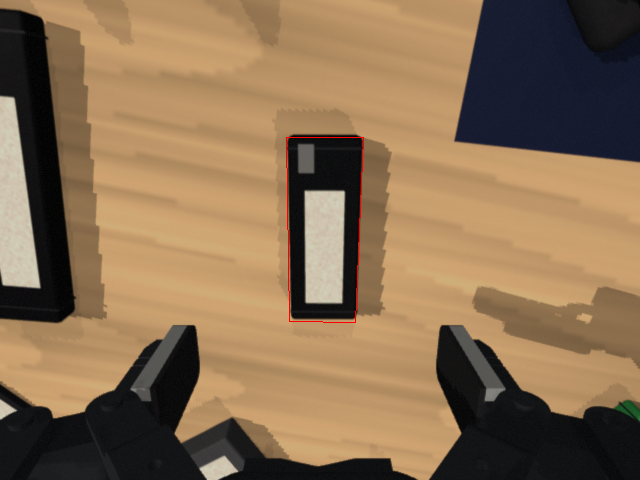

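Overlay matches the short pack to about 2 px in the wrist picture (rows 136–320, cols 288–362). The jaws straddle its centre and the long pack is clear at the left. Descend and grip.

Request:
apply_moves(targets="0 0 0.004 0.1 0 4.5 8.54; 0 0 0.004 0.1 0 9 8.54; 0 0 0.004 0.1 0 12.5 8.54; 0 0 0.004 0.1 0 14.5 8.54; 0 0 0.004 0.1 0 14.5 8.54")

```text
time: 2.0
tool_pos: [514.6, -337.4, 1.5]
tcp_rot: [179.7, 0.3, -78.7]
ft_force: [-0.1, 0.7, -0.3]
finger_gap: 85.7
```

Request:
apply_moves(targets="0 0 0 0 0 0 4; 0 0 0 0 0 0 4; 0 0 0 0 0 0 4; 0 0 0 0 0 0 4; 0 0 0 0 0 0 4", force=40)

```text
time: 2.5
tool_pos: [519.6, -339.6, 8.1]
tcp_rot: [-179.9, -0.2, -78.6]
ft_force: [-2.4, -0.1, 6.5]
finger_gap: 46.7
```

Request:
apply_moves(targets="0 0 0 0 0 0 4; 0 0 0 0 0 -2.5 4; 0 0 0 0 0 -7 4; 0 0 0 0 0 -12 4; 0 0 0 0 0 -16 4")

```text
time: 3.0
tool_pos: [518.8, -338.7, 169.3]
tcp_rot: [-179.9, -0.1, -78.6]
ft_force: [0.4, -1.2, -1.7]
finger_gap: 47.0
```

```bash
python3 - <<'E'
from go import *
for i in range(3):
    im=snapshot("wrist"); s=sense(); print(s["time"],np.round(s["tool_pos"],1),np.round(s["tcp_rot"],1),s["finger_gap"],np.round(s["ft_force"],1))
o=im[:,:,::-1]; sc=snapshot("scene")[:,:,::-1]
cv2.imwrite("pics/w2.png",np.hstack([cv2.resize(o,(400,300)),cv2.resize(sc[100:340,100:420],(400,300))]))
yaw=2.6; R=Ro.from_euler("xyz",[0,-22,yaw],degrees=True)
# tool: z=-rack z, x=-rack y, y=-rack x... 
M=R.as_matrix();T=np.c_[-M[:,1],-M[:,0],-M[:,2]];print(np.linalg.det(T),Ro.from_matrix(T).as_euler("xyz",degrees=True))
o=np.array([424.5,145.9,45])
for x,z in((200,60),(200,12)): print(x,z,np.round(o+M@[x,0,z],1))
rel([*(o+M@[200,0,60])],Ro.from_matrix(T))
E
```

```text
3.05 [ 521.7 -340.9  177.7] [-179.5   -0.6  -78.6] 47.259711403944564 [ 3.8 -1.9  4.8]
3.1 [ 522.1 -341.2  175.1] [-179.5   -0.6  -78.6] 46.64088964210961 [ 1.6 -0.9 -1.2]
3.15 [ 520.7 -340.2  171.1] [-179.6   -0.4  -78.6] 46.92500409003579 [ 0.3 -0.1 -3.2]
1.0000000000000004 [-158.     0.   -87.4]
200 60 [587.3 153.3 175.6]
200 12 [605.3 154.1 131. ]
t 3.2 now [ 519.2 -339.   167.7] [-179.8   -0.2  -78.6] gap 46.9 F [-1.1  1.2 -2.6]
rot [0.38  0.026 0.152] cm [-46.91 -16.41  -0.89]
```

View pics/w2.png

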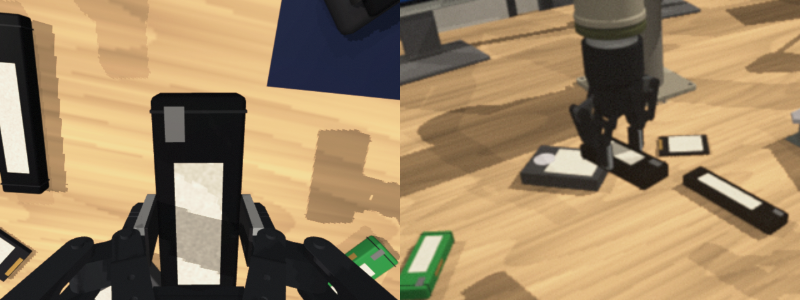

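Pack is gripped (gap 46.9) and lifted; the long pack is undisturbed. The arm sways a little, so I move smoothly.

Request:
apply_moves(targets="0.06 0.004 0.02 -3 -1 -0.5 4; 0.15 0.01 0.06 -7 -2.5 -1 4; 0.24 0.016 0.1 -11 -4 -1.5 4; 0.32 0.022 0.13 -15 -5.3 -2 4; 0.38 0.026 0.152 -19 -6.6 -2 4")

```text
time: 3.7
tool_pos: [544.2, -137.3, 183.5]
tcp_rot: [-158.1, 0.3, -87.5]
ft_force: [0.3, 0.9, -1.8]
finger_gap: 47.1
```

```bash
python3 go.py 587.3 153.3 175.6 -158 0 -87.4
```

```text
t 3.7 now [ 544.2 -137.3  183.5] [-158.1    0.3  -87.5] gap 47.1 F [ 0.3  0.9 -1.8]
rot [ 0.003  0.004 -0.004] cm [-28.84  -4.82   2.94]
```

Request:
apply_moves(targets="0 0 0 -4 -0.7 0 4; 0 0 0 -8 -1.4 0 4; 0 0 0 -12 -2.1 0 4; 0 0 0 -16 -2.8 0.5 4; 0 0 0 -19 -3.3 1 4")

```text
time: 4.2
tool_pos: [569.7, 54.8, 186.7]
tcp_rot: [-158.4, 0.2, -87.3]
ft_force: [0.8, -1.4, -1.5]
finger_gap: 47.0
```

Request:
apply_moves(targets="0 0 0 -3 -0.5 0.4 4; 0 0 0 -6 -1 0.8 4; 0 0 0 -8 -1.3 1.1 4; 0 0 0 -9.5 -1.5 1.4 4; 0 0 0 -9.8 -1.5 1.5 4")

```text
time: 4.7
tool_pos: [584.4, 152.6, 177.9]
tcp_rot: [-158.4, 0.2, -87.3]
ft_force: [-0.1, -0.9, -2.3]
finger_gap: 46.8
```

```bash
python3 - <<'E'
from go import *
import fit
for i in range(4): im=snapshot("wrist")
sc=snapshot("scene");tp=snapshot("top")
M,o=fit.rackT(424.5,145.9,2.6);T=Ro.from_matrix(np.c_[-M[:,1],-M[:,0],-M[:,2]])
s=sense();C=cam("wrist",s)
print("in rack",M.T@(s["tool_pos"]-o));rel(o+M@[200,0,14],T)
lane=np.array([[0,38,0],[270,38,0],[270,-38,0],[0,-38,0]])@M.T+o
def ov(c,im,C):
    q=im[:,:,::-1].copy();
    cv2.polylines(q,[proj(c,lane,C).round().astype(int)],True,(0,0,255),1)
    pk=np.array([[65,24,0],[65,-24,0],[-65,-24,0],[-65,24,0]]); p0=M.T@(s["tool_pos"]-o)
    P=(pk+p0-[0,0,4.5])@M.T+o
    cv2.polylines(q,[proj(c,P,C).round().astype(int)],True,(0,255,0),1);return q
a=ov("scene",sc,cam("scene"));b=ov("top",tp,cam("top"));w=ov("wrist",im,C)
cv2.imwrite("pics/p3.png",np.vstack([np.hstack([cv2.resize(a[100:260,380:580],(400,320)),cv2.resize(b[110:290,90:290],(400,320))]),np.hstack([cv2.resize(w,(373,280)),np.zeros((280,427,3),np.uint8)])]))
E
```

```text
in rack [200.40358859  -2.97363528  65.17294473]
t 5.0 now [585.9 150.3 180.5] [-158.2    0.2  -87.4] gap 47.0 F [-0.3 -0.9 -1.7]
rot [ 0.004  0.002 -0.002] cm [-0.28  0.02  5.12]
```

View pics/p3.png

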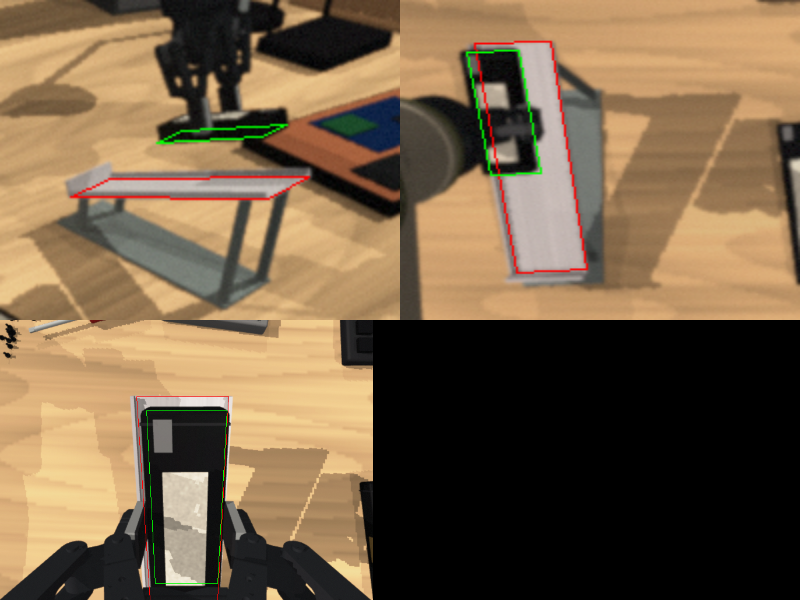

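Views agree: the pack is parallel over the lane, about 3 mm right of centre, and its underside matches the green overlay. Lowering.

Request:
apply_moves(targets="0 0 0 -0.1 0 1.3 4; 0 0 0 -0.2 0 2.6 4; 0 0 0 -0.3 0 3.7 4; 0 0 0 -0.3 0 4.5 4; 0 0 0 -0.3 0 4.9 4")

```text
time: 5.5
tool_pos: [603.6, 155.0, 133.3]
tcp_rot: [-158.3, 0.2, -87.4]
ft_force: [0.2, 0.3, -2.3]
finger_gap: 46.9
```

```bash
python3 - <<'E'
from go import *
import fit
for i in range(5): sc=snapshot("scene")
im=snapshot("wrist")
M,o=fit.rackT(424.5,145.9,2.6);T=Ro.from_matrix(np.c_[-M[:,1],-M[:,0],-M[:,2]])
s=sense();print("in rack",M.T@(s["tool_pos"]-o));rel(o+M@[200,0,12],T)
cv2.imwrite("pics/p4.png",np.hstack([cv2.resize(sc[110:260,390:550,::-1],(400,375)),cv2.resize(im[:,:,::-1],(400,375))]))
E
```

```text
in rack [201.21036032   1.19200115  16.96972788]
t 5.8 now [604.5 155.3 136.1] [-158.1    0.2  -87.4] gap 46.9 F [-0.4 -0.2 -1.5]
rot [ 0.002  0.003 -0.001] cm [0.12 0.12 0.5 ]
```

View pics/p4.png

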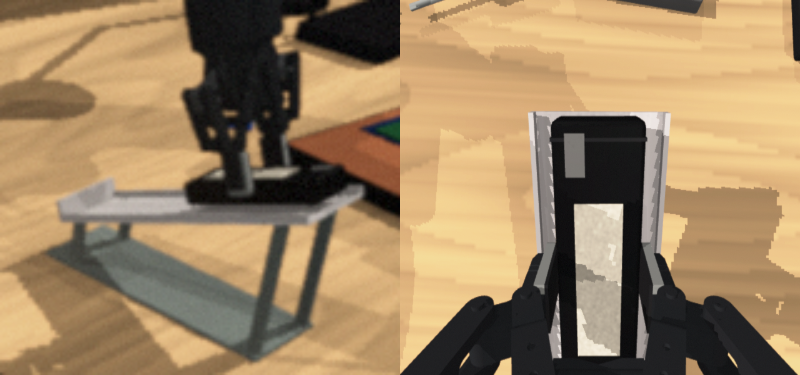

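Pack is centred between the guides, roughly 10 mm above the surface. A touch lower, then release.

Request:
apply_moves(targets="0 0 0 0.1 0 0.2 4; 0 0 0 0.1 0 0.4 4; 0 0 0 0.1 0 0.4 4; 0 0 0 0.1 0 0.4 4; 0 0 0 0.1 0 0.4 4")

```text
time: 6.3
tool_pos: [605.6, 154.2, 131.7]
tcp_rot: [-158.2, 0.2, -87.4]
ft_force: [-0.3, -0.1, -2.7]
finger_gap: 47.1
```

Request:
apply_moves(targets="0 0 0 0 0 0 8.54; 0 0 0 0 0 0 8.54; 0 0 0 0 0 0 8.54; 0 0 0 0 0 0 8.54; 0 0 0 0 0 0 8.54")

```text
time: 6.8
tool_pos: [605.7, 154.3, 131.8]
tcp_rot: [-158.2, 0.2, -87.4]
ft_force: [-0.6, 0.1, 0.1]
finger_gap: 85.5
```

```bash
python3 - <<'E'
from go import *
sc=snapshot("scene");im=snapshot("wrist");s=sense();print(s["time"],s["tool_pos"],s["finger_gap"],s["ft_force"])
cv2.imwrite("pics/p5.png",np.hstack([cv2.resize(sc[110:260,390:550,::-1],(400,375)),cv2.resize(im[:,:,::-1],(400,375))]))
E
```

```text
6.9 [605.66741855 154.27001971 131.70236607] 85.67846587262717 [-0.20447849 -1.18759978 -0.04045983]
```

View pics/p5.png

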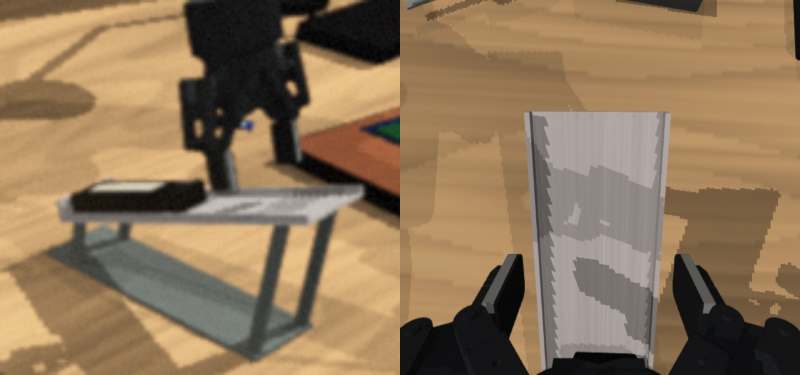

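The pack has slid down to the stop. Retreat along the rack normal, then verify.

Request:
apply_moves(targets="0 0 0 0 0 -1.5 8.54; 0 0 0 0 0 -4 8.54; 0 0 0 0 0 -7 8.54; 0 0 0 0 0 -10 8.54; 0 0 0 0 0 -11 8.54")

```text
time: 7.4
tool_pos: [565.8, 152.5, 237.9]
tcp_rot: [-157.9, 0.2, -87.4]
ft_force: [0.9, -0.6, 0.8]
finger_gap: 85.6
```

```bash
python3 - <<'E'
from go import *
import fit
for i in range(4): tp=snapshot("top")
sc=snapshot("scene")
M,o=fit.rackT(424.5,145.9,2.6);out=[]
pk=np.array([[130,24,22],[130,-24,22],[0,-24,22],[0,24,22]])@M.T+o
for c,im,(r0,r1,c0,c1) in(("scene",sc,(165,255,400,550)),("top",tp,(120,280,100,300))):
    q=cv2.resize(im[r0:r1,c0:c1,::-1],(400,320)); P=(proj(c,pk)-[c0,r0])*[400/(c1-c0),320/(r1-r0)]
    cv2.polylines(q,[P.round().astype(int)],True,(0,0,255),1);out.append(q)
cv2.imwrite("pics/p6.png",np.hstack(out))
a=cv2.cvtColor(cv2.imread("pics/scene0.png"),cv2.COLOR_BGR2GRAY)[230:290,320:412];b=cv2.cvtColor(sc,cv2.COLOR_RGB2GRAY)[230:290,320:412]
print("long pack shift px",cv2.phaseCorrelate(a.astype(float),b.astype(float)))
s=sense();print(s["time"],s["tool_pos"],s["ft_force"])
E
```

```text
long pack shift px ((0.017860169886951383, 0.05537855646497292), 0.7932656973483263)
7.65 [564.28507092 151.84842811 231.67546095] [ 0.07772122 -0.08568695 -1.25526199]
```

View pics/p6.png

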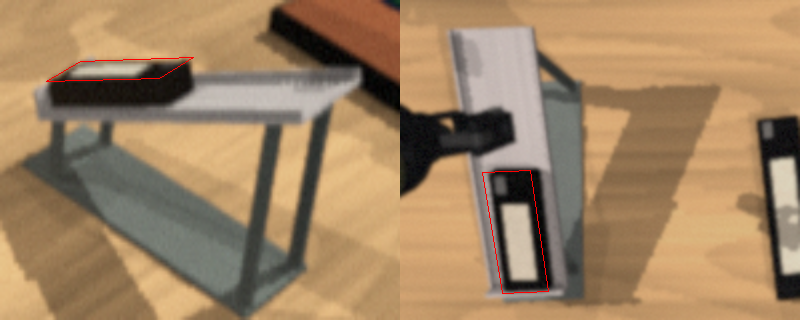

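The pack lies at the stop but appears about 12 mm right of mid-lane (limit 20). I'll check from above with the wrist camera that it lies flat inside the guide.

Request:
apply_moves(targets="0 0 0 0 2 -1 8.54; 0 0 0 0 5 -2 8.54; 0 0 0 0 8 -2.5 8.54; 0 0 0 0 10 -3 8.54; 0 0 0 0 11 -3 8.54")

```text
time: 8.15
tool_pos: [450.0, 146.8, 218.5]
tcp_rot: [-158.4, 0.2, -87.4]
ft_force: [0.1, 0.6, 0.6]
finger_gap: 85.6
```

```bash
python3 - <<'E'
from go import *
import fit
for i in range(5): im=snapshot("wrist")
s=sense();C=cam("wrist",s)
M,o=fit.rackT(424.5,145.9,2.6);q=im[:,:,::-1].copy()
for y,col in((0,(0,0,255)),(-12,(0,255,0))):
    pk=np.array([[130,24+y,22],[130,-24+y,22],[0,-24+y,22],[0,24+y,22]])@M.T+o
    cv2.polylines(q,[proj("wrist",pk,C).round().astype(int)],True,col,1)
lane=np.array([[0,38,0],[270,38,0],[270,-38,0],[0,-38,0]])@M.T+o
cv2.polylines(q,[proj("wrist",lane,C).round().astype(int)],True,(255,0,0),1)
cv2.imwrite("pics/p7.png",q);print(s["time"],s["tool_pos"])
E
```

```text
8.4 [452.35610132 146.91973509 220.72506796]
```

View pics/p7.png

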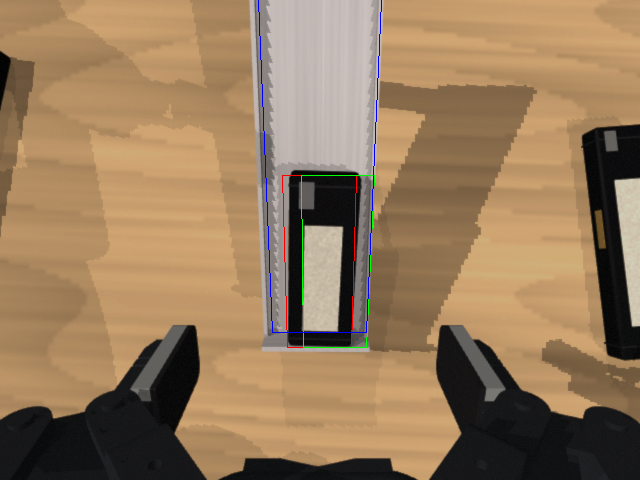

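```bash
python3 - <<'E'
from go import *
a=snapshot("scene")
for i in range(4): snapshot("top")
tp=snapshot("top");b=snapshot("scene")
cv2.imwrite("pics/p8.png",np.hstack([cv2.resize(tp[120:280,100:300,::-1],(400,320)),cv2.resize(b[165:255,400:550,::-1],(400,320))]))
print("scene diff",np.abs(a[175:215,405:500].astype(int)-b[175:215,405:500]).mean(),sense()["time"])
E
```

```text
scene diff 2.6026315789473684 8.75
```

View pics/p8.png

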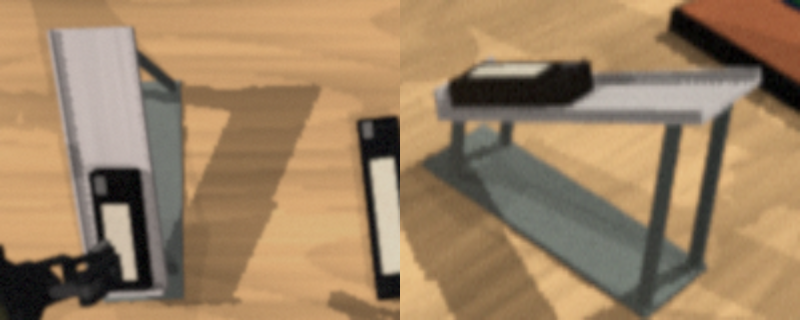

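The pack is unmoved between views, flat at the stop and free of the gripper. Its sideways offset (about 5–11 mm) is within 20. Handing in.

```bash
python3 -c "
from bench import *
print(hand_in())"
```

```text
the job is handed in; nothing more can be done
None
```

I picked up the short pack across its width, tilted it 22° over the rack and let it go about 200 mm up from the stop. It was roughly 10 mm or less above the surface and centred between the guides. It slid down by itself and came to rest at the stop. I then moved the gripper clear and handed the job in at about 9 s of robot time.

**Last checks**
- **At the stop:** the pack lies flat and lengthwise at the stop, and it had not moved between the last pictures.
- **Long pack:** it did not move; the picture shift was under 0.1 px.
- **Contact:** the gripper stood open and clear, and the wrist force was near zero.

**Disagreement:** the sideways offset came out differently in two views. The wrist camera shows the pack about 5 mm right of mid-lane with a slight turn of about 2°, and the top camera shows about 10–12 mm. Both are inside the 20 mm limit. I did not settle which is right, and `hand_in()` gave no verdict.

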